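# Ready the pouch-sealing bench

## Robot

A 6-joint arm with a two-finger parallel gripper is mounted at the origin on the work surface. World frame = base frame: x ahead of the robot, y to its left, z up, the work surface at z = 0. Lengths are in m, angles in rad, forces in N, time in s.
With the tool pointing down it reaches from about 0.325 to 1 m from the base axis. Payload 5.1 kg.
Tool frame: the origin (TCP) lies midway between the tips of the shut fingers; the grasp point (between the pads) lies 19 mm behind it; x points along the fingers, z is the direction in which the jaws open and shut, and the axes are right-handed (so a half turn about x gives the same grasp; the last joint's range is limited). The gripper opens to 85 mm and grips with 20 to 120 N. Pads are 22 mm wide; open, the fingers measure 114 mm over their backs; the gripper's body (76 mm by 85 mm) begins 54 mm behind the grasp point. The pads swing forward as they close: fully open they stand 13 mm farther back than shut.
Start: joints at [-1.284, 0.124, 1.65, -0, 1.367, -0.083], TCP at [0.235, -0.606, 0.231] pointing down, gripper open.
Joint ranges: [-2.61, 2.61], [-1.02, 2.33], [0.03, 2.71], [-1.35, 4.49], [0.32, 2.68], [-2.91, 2.91]. Speed limits (rad/s): [2.57, 2.57, 3.14, 3.14, 3.14, 3.14].

## Interface

Orientations are given as a rotation vector (axis times angle).
In Python, from bench import bot, imaging, job_done gives the robot as it stands.
- The arm moves only by the tool drive_tool, never from a script. Its arguments are lists of equal length, an entry for each row: "grip": the finger opening in cm, from 0 to 8.54; "dp": the shift along the world's x, y, z in cm, a list of three; "roll": the turn about the world's z in rad. In form: {"grip": [grip, ...], "dp": [[dx, dy, dz], ...], "roll": [roll, ...]}. A call has 1 to 20 rows; each row is the pose to reach, as a shift and turn from the pose measured when the call began; what a row does not reach only later rows make up. A row lasts 1/12 s, in which the tool goes at most 41.7 mm and 7.16 degrees, less where a joint would pass 70% of its speed; a pose out of reach is approached as far as the arm can. A call with a gripper value outside its range is refused whole. The fingers move at their own pace and stop on an object; "squeeze" is the grip in N (left out, the last holds). Time passes only in rows, so rows that repeat a pose let the fingers close. It gives the time, the measured TCP pose, the force and the opening at its end, in the units of the state.
- bot.sense(): the state, without advancing time (a new reading comes with each control period).
- imaging.read_camera(name): name is "side" or "top" or "wrist"; returns (picture, depth): 400x640x3 uint8, red, green, blue; 400x640 float32, m along the optical axis (not along the pixel's ray), 0 where there is no reading.
- imaging.calibration(name): a dict with "mtx" (3x3 intrinsics, pixels), "R" (3x3) and "t" (3): a world point X has camera coordinates R X + t. Camera axes: x right, y down, z forward; pixel columns grow to the right and rows downward; lengths in m; the calibration is good to about 2 mm. The wrist camera is an equidistant fisheye: a pixel r from the principal point sees the ray r / f radians off the axis. A picture is of the moment at which its call begins: read the wrist's pose just before it. calibration takes no time and is no camera call; for the wrist camera it gives the pose at the moment of the call.
- job_done(): hands the job in, once; it reports no verdict.
The state is a dict: "clock": time; "joints": joint angles; "joint_vel": joint speeds; "joint_efforts": joint torques, N m; "tcp_pos": TCP position; "eef_rot": TCP orientation; "force": force on the tool from outside, world axes, zero at the start; "moment": the same for the moment, N m; "finger_gap": finger opening in m.
Only numpy, scipy, OpenCV 4.12 (cv2) and the standard library are available. Lean on these libraries where they do the work, as an engineer would, in place of code of your own. Each camera call takes 0.05 s, during which the arm holds its last target. There are 200 camera calls.

## Task

Get the pouch-sealing bench ready. First clear the rolling lane: hang every bur basket by its bail on the drip stand, one to a hook. Then roll the two film reels along the counter, without gripping or lifting them, so that each comes to rest with its axis squarely over one of the two taped lines (one reel per line, anywhere along it), and last of all click the sealer's dial on to setting 5; leave the other things on the counter where they are.

Things in the scene. Friction and masses are not known exactly. Their poses are not given: they have to be found in the camera images.
- line_far (a point): middle, on the counter, of the taped line further to the robot's left (+y). Two parallel white tape lines, 190 mm apart, flat (nothing to bump over), each 260 x 4 mm with end ticks. x axis along the line, y axis = rolling direction (robot's left). At the start both reels lie to the -y side of both lines, one behind the other, axes within 0.05 rad of the lines
- line_near (a point): middle of the other line, 190 mm to the -y side of line_far; same axes
- reel_a: wide reel of white pouch film on a cardboard core, lying on its side: a cylinder 96 mm in diameter, 120 mm long, about 0.55 kg (varies). Origin at its very centre, 48 mm above the counter; x along its axis, y and z turn as it rolls. Too fat to grasp; rolls easily, stops within a few mm after a slow push (3 cm/s). Either reel may be in front
- reel_b: the narrow reel, the same but 95 mm long (also 96 mm in diameter, 0.55 kg, origin at its centre, x along its axis)
- stand: fixed steel drip stand: base plate 115 x 340 mm, 8 mm thick; two posts carry a 12 mm rail along y, 190 mm up. Three level hooks of 8 mm round bar, 110 mm apart, stick out from the rail 80 mm along the stand's -x (roughly to the robot), 190 mm up, tips turned up to 14 mm above the bar's centre line. Nothing is higher than 204 mm. Origin on the counter under the rail's middle
- hook_0 (a point): hanging place on the hook at stand y = -110 mm (robot's right): on the bar's centre line, 190 mm up, 45 mm out from the rail (the turned-up tip is another 42 mm out); x axis points along the hook from tip to rail
- hook_1 (a point): hanging place on the hook in the middle: on the bar's centre line, 190 mm up, 45 mm out from the rail (the turned-up tip is another 42 mm out); x axis points along the hook from tip to rail
- hook_2 (a point): hanging place on the hook at stand y = +110 mm (robot's left): on the bar's centre line, 190 mm up, 45 mm out from the rail (the turned-up tip is another 42 mm out); x axis points along the hook from tip to rail
- basket_a: open steel bur basket 64 x 64 x 45 mm, 0.16 kg; rigid bail of 6 mm wire in its y-z plane: uprights at y = +-32 mm up to 98 mm, then sloping in to a peak at 125 mm. On the peak a lifting tab 12 mm (x) by 22 mm (y), 126 to 167 mm up. Below the peak the bail is open down to the rim, so a hook along x passes through. Origin under its middle, z up. May be absent
- basket_a_peak (a point): centre of the bail wire at its peak, 125 mm above the basket's underside; when hung it rides about 9 mm above the hook's centre line
- basket_b: open steel bur basket 64 x 64 x 45 mm, 0.16 kg; rigid bail of 6 mm wire in its y-z plane: uprights at y = +-32 mm up to 98 mm, then sloping in to a peak at 125 mm. On the peak a lifting tab 12 mm (x) by 22 mm (y), 126 to 167 mm up. Below the peak the bail is open down to the rim, so a hook along x passes through. Origin under its middle, z up. May be absent
- basket_b_peak (a point): centre of the bail wire at its peak, 125 mm above the basket's underside; when hung it rides about 9 mm above the hook's centre line
- basket_c: open steel bur basket 64 x 64 x 45 mm, 0.16 kg; rigid bail of 6 mm wire in its y-z plane: uprights at y = +-32 mm up to 98 mm, then sloping in to a peak at 125 mm. On the peak a lifting tab 12 mm (x) by 22 mm (y), 126 to 167 mm up. Below the peak the bail is open down to the rim, so a hook along x passes through. Origin under its middle, z up. May be absent
- basket_c_peak (a point): centre of the bail wire at its peak, 125 mm above the basket's underside; when hung it rides about 9 mm above the hook's centre line
- sealer_unit: fixed white control unit of the sealer, 130 x 110 mm, 70 mm high, one black click dial on top; eight black dots round the dial, 0.4 rad apart: setting 0 (with a longer tick) lies to the unit's -x, then 1, 2, .. 7 clockwise seen from above. Origin under its middle
- dial_grip (a point): on the dial's axis, 100 mm up, the height at which to grip. The grip is an upright bar 46 mm long, 12 mm wide, 78 to 108 mm up, over a disc 54 mm wide (70 to 78 mm). x axis along the bar; the white pointer line is at the -x end
- dial (a joint): dial angle, rad: 0 with the pointer at setting 0, growing clockwise seen from above, one click every 0.4 rad (setting k at 0.4 k). Spring detent, about 0.06 N m to pass a click; let go, it snaps into the nearest setting. Stops just beyond 0 and 7
- jar: small amber jar, 44 mm wide, 65 mm high; a bystander to leave where it stands (origin under its middle)
- spray: white bottle 190 mm high; a bystander to leave where it stands (origin under its middle)
- detergent: white bottle 170 mm high; a bystander to leave where it stands (origin under its middle)
- rinse_cup: clear cup 68 mm wide, 75 mm high; a bystander to leave where it stands (origin under its middle)
- bowl: steel bowl 120 mm wide, 45 mm high; a bystander to leave where it stands (origin under its middle)
- gloves: cardboard glove box 240 x 120 x 70 mm; a bystander to leave where it stands (origin under its middle)
- indicator_tape: roll of tape lying flat, 70 mm wide, 20 mm high; a bystander to leave where it stands (origin under its middle)

How it is judged:
On the way, in this order (a step that is already met when the one before it is completed fails the run):
1. every basket hangs by its bail on a hook of the drip stand, let go ((distance between basket_a_peak and hook_0 below 0.032 m or distance between basket_a_peak and hook_1 below 0.032 m or distance between basket_a_peak and hook_2 below 0.032 m) and angle between each of basket_a, basket_b, basket_c's own z axis and vertical below 0.45 rad and contact force between each of basket_a, basket_b, basket_c and the fingers below 0.3 N and height (world z) of each of basket_a, basket_b, basket_c above 0.05 m and (distance between basket_b_peak and hook_0 below 0.032 m or distance between basket_b_peak and hook_1 below 0.032 m or distance between basket_b_peak and hook_2 below 0.032 m) and (distance between basket_c_peak and hook_0 below 0.032 m or distance between basket_c_peak and hook_1 below 0.032 m or distance between basket_c_peak and hook_2 below 0.032 m)), for 0.3 s.
2. one reel at rest over each taped line, not touched ((((y of reel_a in the frame of line_far between -0.008 and 0.008 m and x of reel_a in the frame of line_far between -0.1 and 0.1 m and angle between the x axis of reel_a and the x axis of line_far, either way round below 0.15 rad and height (world z) of reel_a below 0.053 m and linear speed of reel_a below 0.01 m/s and contact force between reel_a and the fingers below 0.1 N) and (y of reel_b in the frame of line_near between -0.008 and 0.008 m and x of reel_b in the frame of line_near between -0.1 and 0.1 m and angle between the x axis of reel_b and the x axis of line_near, either way round below 0.15 rad and height (world z) of reel_b below 0.053 m and linear speed of reel_b below 0.01 m/s and contact force between reel_b and the fingers below 0.1 N)) or ((y of reel_b in the frame of line_far between -0.008 and 0.008 m and x of reel_b in the frame of line_far between -0.1 and 0.1 m and angle between the x axis of reel_b and the x axis of line_far, either way round below 0.15 rad and height (world z) of reel_b below 0.053 m and linear speed of reel_b below 0.01 m/s and contact force between reel_b and the fingers below 0.1 N) and (y of reel_a in the frame of line_near between -0.008 and 0.008 m and x of reel_a in the frame of line_near between -0.1 and 0.1 m and angle between the x axis of reel_a and the x axis of line_near, either way round below 0.15 rad and height (world z) of reel_a below 0.053 m and linear speed of reel_a below 0.01 m/s and contact force between reel_a and the fingers below 0.1 N)))), for 0.3 s.
3. the dial clicked to setting 5 (value of joint dial between 1.88 and 2.12 rad), for 0.2 s.
At the end, for the whole second after the job is handed in: every basket present hangs on a hook (bail peak within 32 mm of its hanging place, upright within 0.45 rad); on each line one reel at rest, axis within 8 mm of the line, square within 0.15 rad, its middle within 100 mm of the line's; dial in setting 5 (2.0 rad, within 0.12); all let go (all of step 1 and all of step 3 and (((y of reel_a in the frame of line_far between -0.008 and 0.008 m and x of reel_a in the frame of line_far between -0.1 and 0.1 m and angle between the x axis of reel_a and the x axis of line_far, either way round below 0.15 rad and height (world z) of reel_a below 0.053 m and linear speed of reel_a below 0.01 m/s and contact force between reel_a and the fingers below 0.1 N) and (y of reel_b in the frame of line_near between -0.008 and 0.008 m and x of reel_b in the frame of line_near between -0.1 and 0.1 m and angle between the x axis of reel_b and the x axis of line_near, either way round below 0.15 rad and height (world z) of reel_b below 0.053 m and linear speed of reel_b below 0.01 m/s and contact force between reel_b and the fingers below 0.1 N)) or ((y of reel_b in the frame of line_far between -0.008 and 0.008 m and x of reel_b in the frame of line_far between -0.1 and 0.1 m and angle between the x axis of reel_b and the x axis of line_far, either way round below 0.15 rad and height (world z) of reel_b below 0.053 m and linear speed of reel_b below 0.01 m/s and contact force between reel_b and the fingers below 0.1 N) and (y of reel_a in the frame of line_near between -0.008 and 0.008 m and x of reel_a in the frame of line_near between -0.1 and 0.1 m and angle between the x axis of reel_a and the x axis of line_near, either way round below 0.15 rad and height (world z) of reel_a below 0.053 m and linear speed of reel_a below 0.01 m/s and contact force between reel_a and the fingers below 0.1 N)))); the robot touches nothing.
It fails at once if a reel is lifted off the counter (more than 25 mm) (height (world z) of any of reel_a, reel_b above 0.073 m).
It fails at once if a bystander on the counter is displaced by more than 40 mm (distance of any of jar, spray, detergent, rinse_cup, bowl, gloves, indicator_tape from where it was at the start of the episode above 0.04 m).
Of basket_a, basket_b, basket_c only 2 to 3 are there at a start; the rules pass over those that are not, and their reading is None.
At some moment in a run one of basket_a, basket_b, basket_c may be knocked a few centimetres aside while the robot is not near it.
It also fails if it takes over 208 s, if anything falls off the work surface, if the arm or the gripper's body presses on something with over 40 N, if the wrist force passes 120 N, or if a joint passes its speed limit or range.

## Working session

There is one attempt and no reset: what is moved stays moved. The work goes in short steps, Python scripts to look and compute and a tool call to move; the robot and the scene stay as the last step left them, time stands still between calls to the robot, and variables do not carry over. Pictures are saved under pics/ and viewed, about 12 in all and at most 16, crops included, and the job is handed in when it is done.

Besides the shell and the picture viewer there is one more tool, called after "Emit:" as name([rows], argument=value, ...), one row to a line, values as JSON. drive_tool: Moves the arm, as the interface text tells. Its arguments: {"type":"object","properties":{"grip":{"type":"array"},"dp":{"type":"array"},"roll":{"type":"array"},"squeeze":{"type":"number"}},"required":["grip","dp","roll"]}

```bash
mkdir -p pics; cat > h.py <<'E'
import numpy as np, cv2
from bench import bot, imaging, job_done
def grab(name):
    c=imaging.calibration(name); p,d=imaging.read_camera(name); return p,d,c
def save(p,f,s=1.0):
    cv2.imwrite('pics/'+f, cv2.resize(p[:,:,::-1],None,fx=s,fy=s))
def cloud(d,c):
    K=c['mtx'];R=np.array(c['R']);t=np.array(c['t'])
    v,u=np.indices(d.shape)
    P=np.stack([(u-K[0][2])/K[0][0]*d,(v-K[1][2])/K[1][1]*d,d],-1)
    W=(P-t)@R; W[d==0]=np.nan
    return W
def ray(uv,c,z):
    K=c['mtx'];R=np.array(c['R']);t=np.array(c['t'])
    r=R.T@np.array([(uv[0]-K[0][2])/K[0][0],(uv[1]-K[1][2])/K[1][1],1]); o=-R.T@t
    return o+r*(z-o[2])/r[2]
E
python3 - <<'E'
from h import *
for n in ('top','side'):
    p,d,c=grab(n); save(p,n+'0.png',1.25); np.savez(n+'0.npz',p=p,d=d)
    R=np.array(c['R']);print(n,-R.T@np.array(c['t']),R[2],np.array(c['mtx'])[0],(d==0).mean())
s=bot.sense();print(s)
E
```

```text
top [ 0.29308104 -0.04524523  1.52952112] [ 0.15571862 -0.00420273 -0.98779251] [455.21266866   0.         322.99789107] 0.0039765625
side [0.4492392  0.67480969 0.90450468] [ 0.0759123  -0.66679827 -0.74136185] [364.22313404   0.         319.24409013] 0.00391015625
{'clock': 0.1, 'joints': array([-1.28359178e+00,  1.24486968e-01,  1.65154357e+00,  4.76245980e-06,
        1.36749955e+00, -8.25900043e-02]), 'joint_vel': array([-0.00264992, -0.00188622, -0.00335286, -0.00172084, -0.00119341,
        0.00031363]), 'joint_efforts': array([ 7.06468982e-04, -4.24930608e+01, -3.66653681e+01, -7.43854207e-05,
        3.93346345e-03, -2.26745897e-05]), 'tcp_pos': array([ 0.23474838, -0.6055362 ,  0.23014184]), 'eef_rot': array([ 0.9338453 ,  1.36329015, -0.93182049]), 'force': array([0.20973658, 0.50818861, 0.13468549]), 'moment': array([-0.06379518, -0.00946414, -0.04071946]), 'finger_gap': 0.08563434135157393}
```

View pics/top0.png

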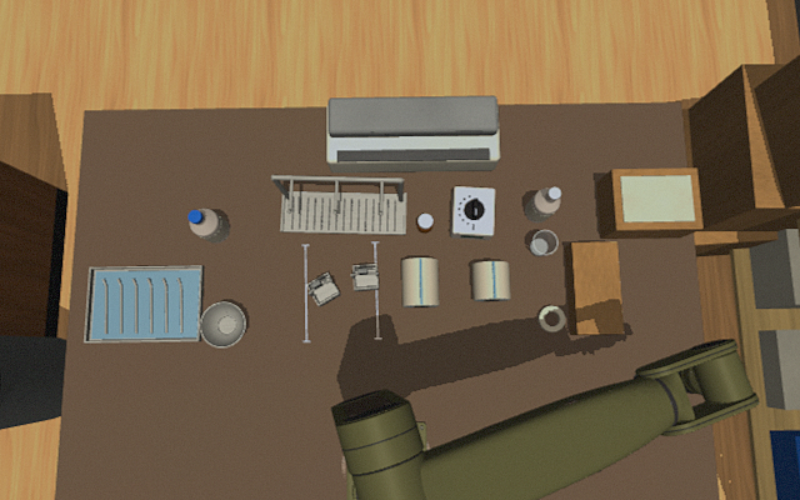

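View pics/side0.png

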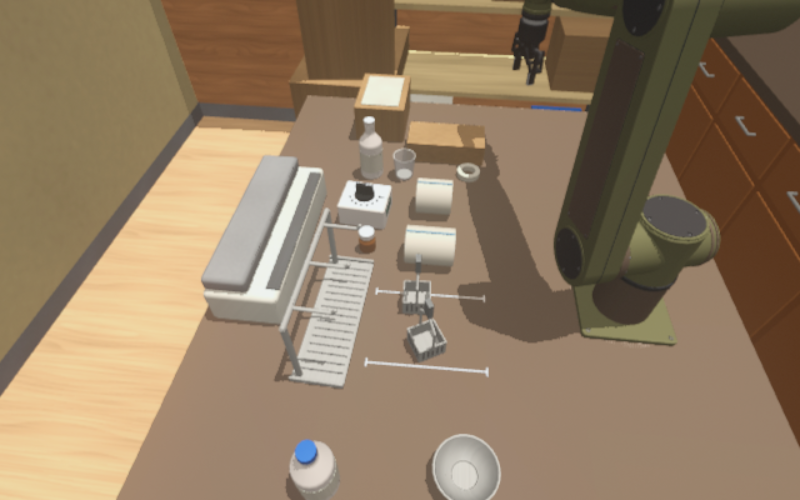

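The two pictures show two baskets (top view px 323,288 and 365,277), lines at columns 306 and 377, the wide reel at (420,282), the narrow one at (491,281), the stand at (340,205) and the sealer at (473,211). Next I'll measure them.

```bash
python3 - <<'E'
from h import *
Z=np.load('top0.npz');p,d=Z['p'],Z['d'];c=imaging.calibration('top');W=cloud(d,c)
S=1.25
def box(u0,v0,u1,v1):
    s=np.s_[int(v0/S):int(v1/S),int(u0/S):int(u1/S)]; return W[s].reshape(-1,3),p[s].reshape(-1,3)
def rep(n,Q,lo,hi):
    m=(Q[:,2]>lo)&(Q[:,2]<hi);q=Q[m]
    if len(q)<3: print(n,'few',len(q));return
    r=cv2.minAreaRect((q[:,:2]*1000).astype(np.float32))
    print(n,len(q),'mean',q.mean(0).round(4),'rect mm',np.round(r[0],1),np.round(r[1],1),round(r[2],1),'zmax',q[:,2].max().round(4))
for n,b in dict(bk1=(303,262,345,312),bk2=(345,252,385,300)).items():
    Q,_=box(*b)
    rep(n+' tab',Q,.135,.18);rep(n+' rim',Q,.035,.055);rep(n+'bail',Q,.06,.13); rep(n+' all',Q,.02,.2)
for n,b in dict(reelA=(395,248,445,312),reelB=(465,252,517,306)).items():
    Q,_=box(*b); rep(n,Q,.03,.12); rep(n+' top',Q,.088,.11)
Q,_=box(265,165,415,240); rep('stand top',Q,.17,.22); rep('plate',Q,.003,.02)
# hooks: points near 190 up, print by y clusters
q=Q[(Q[:,2]>.17)&(Q[:,2]<.22)]
for y in np.arange(-.2,.4,.02):
    m=(q[:,1]>=y)&(q[:,1]<y+.02)
    if m.sum(): print('st y%.2f n%d x %.3f..%.3f ymean %.4f'%(y,m.sum(),q[m,0].min(),q[m,0].max(),q[m,1].mean()))
Q,_=box(445,180,500,245); rep('unit',Q,.06,.08); rep('knob',Q,.095,.12)
g=cv2.cvtColor(p,cv2.COLOR_RGB2GRAY).astype(int)
# tape lines
for n,(u0,u1) in dict(far=(294,316),near=(366,390)).items():
    pts=[]
    for v in range(int(240/S),int(345/S)):
        for u in range(int(u0/S),int(u1/S)):
            if g[v,u]>125 and abs(W[v,u,2])<.012: pts.append(ray((u,v),c,0)[:2]*1000)
    pts=np.array(pts,np.float32)
    vx,vy,x0,y0=cv2.fitLine(pts,cv2.DIST_HUBER,0,.01,.01).ravel()
    print(n,len(pts),'dir',vx,vy,'pt',x0,y0,'x range',pts[:,0].min(),pts[:,0].max())
E
```

```text
bk1 tab 40 mean [0.4501 0.1635 0.1626] rect mm [450.7 164.4] [12.9 21.4] 35.9 zmax 0.1714
bk1 rim 83 mean [0.4504 0.1633 0.0437] rect mm [452.3 163.5] [65.  65.7] 29.5 zmax 0.0546
bk1bail 41 mean [0.4507 0.1642 0.1032] rect mm [450.9 164.3] [ 9.1 68.9] 31.9 zmax 0.1294
bk1 all 201 mean [0.4496 0.1632 0.0778] rect mm [451.4 164.6] [65.3 69. ] 30.1 zmax 0.1714
bk2 tab 40 mean [0.4808 0.0515 0.1624] rect mm [482.   51.5] [12.4 20.4] 3.4 zmax 0.1724
bk2 rim 83 mean [0.4835 0.0523 0.0436] rect mm [482.3  51.1] [64.3 66.7] 2.7 zmax 0.0535
bk2bail 34 mean [0.4817 0.0503 0.1052] rect mm [480.6  52.3] [ 8.4 66.9] 3.4 zmax 0.129
bk2 all 188 mean [0.4819 0.0513 0.0792] rect mm [482.   51.8] [64.7 68.1] 3.6 zmax 0.1724
reelA 1149 mean [ 0.4594 -0.0895  0.0846] rect mm [462.  -91.4] [ 94.7 123.2] 89.2 zmax 0.105
reelA top 594 mean [ 0.4621 -0.0912  0.0938] rect mm [462.5 -93.2] [ 66.4 119.4] 89.2 zmax 0.105
reelB 925 mean [ 0.4606 -0.2711  0.0839] rect mm [ 463.  -276.6] [97.2 95.5] 0.2 zmax 0.1026
reelB top 475 mean [ 0.4623 -0.276   0.0937] rect mm [ 463.  -277.9] [60.6 94.2] 88.4 zmax 0.1026
s
[... 537 characters left out ...]
15..0.709 ymean 0.1120
st y0.12 n26 x 0.699..0.710 ymean 0.1298
st y0.14 n27 x 0.700..0.709 ymean 0.1499
st y0.16 n25 x 0.701..0.715 ymean 0.1705
st y0.18 n25 x 0.702..0.714 ymean 0.1899
st y0.20 n42 x 0.655..0.714 ymean 0.2132
st y0.22 n79 x 0.621..0.714 ymean 0.2255
st y0.24 n28 x 0.704..0.714 ymean 0.2505
st y0.26 n18 x 0.703..0.714 ymean 0.2659
unit 1173 mean [ 0.6483 -0.2344  0.07  ] rect mm [ 650.4 -234.9] [110.5 130.9] 85.2 zmax 0.08
knob 58 mean [ 0.6497 -0.2347  0.1071] rect mm [ 650.8 -234.9] [10.6 46. ] 87.8 zmax 0.1145
far 168 dir 0.99970394 0.0243321 pt 442.33884 214.33731 x range 315.1437 579.0353
near 189 dir 0.9990679 0.04316663 pt 460.2681 27.796642 x range 322.2023 583.2469
```

```bash
cat >> h.py <<'E'
def pca(q):
    m=q[:,:2].mean(0); w,V=np.linalg.eigh(np.cov((q[:,:2]-m).T)); a=np.arctan2(V[1,1],V[0,1]); return m, (a+np.pi/2)%np.pi-np.pi/2
def tool():
    s=bot.sense();R=cv2.Rodrigues(s['eef_rot'])[0]; a=np.arctan2(R[1,2],R[0,2]); return s,R,a
E
python3 - <<'E'
from h import *
Z=np.load('top0.npz');p,d=Z['p'],Z['d'];c=imaging.calibration('top');W=cloud(d,c)
S=1.25
def sel(u0,v0,u1,v1,lo,hi):
    Q=W[int(v0/S):int(v1/S),int(u0/S):int(u1/S)].reshape(-1,3); return Q[(Q[:,2]>lo)&(Q[:,2]<hi)]
for n,b in dict(bk1=(303,262,345,312),bk2=(345,252,385,300)).items():
    print(n,'bail dir',pca(sel(*b,.06,.18)))
q=sel(265,165,415,240,.17,.22)
rail=q[q[:,0]>.69]; print('rail',pca(rail),rail[:,2].mean())
for y in (.006,.112,.225):
    h=q[(abs(q[:,1]-y)<.014)&(q[:,0]<.685)&(q[:,0]>.6)]
    h=h[(abs(h[:,1]-np.median(h[:,1]))<.008)]
    print('hook',len(h),pca(h),'x',h[:,0].min(),h[:,0].max(),'z',h[:,2].mean())
print('knob',pca(sel(445,180,500,245,.095,.12)))
m=(p.astype(int).min(2)>125)&(abs(W[...,2])<.012)
for n,f,u0,u1 in(('far',0,294,316),('near',0,366,390)):
    v,u=np.nonzero(m); k=(u*S>u0)&(u*S<u1)&(v*S>240)&(v*S<345)
    P=np.array([ray(x,c,0)[:2] for x in zip(u[k],v[k])])
    y=np.median(P[:,1]); 
    cf=None; K=np.ones(len(P),bool)
    for _ in range(6):
        cf=np.polyfit(P[K,0],P[K,1],1); K=abs(np.polyval(cf,P[:,0])-P[:,1])<.0045
    print(n,K.sum(),'slope',cf[0],'y at .46',np.polyval(cf,.46),'x',P[:,0].min(),P[:,0].max())
s,R,a=tool();print(R.round(3),a, s['tcp_pos'])
E
```

```text
bk1 bail dir (array([0.45045749, 0.16361051]), np.float64(-1.0545138071849234))
bk2 bail dir (array([0.48103961, 0.05080822]), np.float64(-1.4966992318845498))
rail (array([0.70316154, 0.11142166]), np.float64(1.5338212464030883)) 0.19401914298877365
hook 59 (array([0.64540346, 0.00355353]), np.float64(-0.039487706686923474)) x 0.6105188348691083 0.6845921267507306 z 0.19472510600162074
hook 62 (array([0.64960292, 0.11309224]), np.float64(-0.028358320177320095)) x 0.6152311501964093 0.6836882172833583 z 0.19418907160968185
hook 55 (array([0.65408364, 0.22273894]), np.float64(-0.030183001067481285)) x 0.6209803323095191 0.6847179156994504 z 0.19396021275275246
knob (array([ 0.64973238, -0.2346803 ]), np.float64(-0.034144456160741576))
far 145 slope 0.014336245637239821 y at .46 0.21439721234794423 x 0.31514369419744087 0.5790352893959084
near 93 slope 0.03344935608335637 y at .46 0.025475830475034808 x 0.322202296390097 0.5832469029905958
[[-0.001  0.932  0.361]
 [ 0.002  0.361 -0.932]
 [-1.     0.    -0.002]] -1.2010025863493048 [ 0.23474838 -0.6055362   0.23014184]
```

Emit:
drive_tool([
  [1.5,4,1],
  [3,8,2],
  [4.5,12,2],
  [6,16,2],
  [7.5,20,2],
  [9,24,2],
  [10.5,28,2],
  [12,32,2],
  [13.5,36,2],
  [15,40,2],
  [16.5,44,2],
  [18,48,2],
  [19.5,52,2],
  [21,56,2],
  [22.5,60,2],
  [24,63,2],
  [24.7,65.7,2],
  [24.7,65.7,2],
  [24.7,65.7,2],
  [24.7,65.7,2],
], grip=[5,5,5,5,5,5,5,5,5,5,5,5,5,5,5,5,5,5,5,5], roll=[-0.03,-0.06,-0.1,-0.14,-0.18,-0.22,-0.26,-0.296,-0.296,-0.296,-0.296,-0.296,-0.296,-0.296,-0.296,-0.296,-0.296,-0.296,-0.296,-0.296], squeeze=40)

```text
clock: 1.77
tcp_pos: [0.4814, 0.0514, 0.2496]
eef_rot: [1.155, 1.245, -1.154]
force: [-0.5, 0.6, -0.1]
finger_gap: 0.0499
```

```bash
python3 - <<'E'
from h import *
s,R,a=tool();print(s['tcp_pos'],a,s['clock'],s['joints'])
p,d,c=grab('wrist');save(p,'w1.png');print(c)
E
```

```text
[0.4813637  0.05136976 0.24960966] -1.4963564767318946 1.7667 [-5.44088694e-03 -2.64344898e-01  1.98719506e+00  1.42463926e-03
  1.41992247e+00  1.49069984e+00]
{'mtx': array([[309.70691629,   0.        , 323.20273827],
       [  0.        , 309.70691629, 201.11784575],
       [  0.        ,   0.        ,   1.        ]]), 'R': array([[ 0.07467544, -0.99720678, -0.00148902],
       [-0.94538425, -0.07126967,  0.31807114],
       [-0.31728882, -0.0223444 , -0.94806568]]), 't': array([0.01556349, 0.41114753, 0.55266429])}
```

View pics/w1.png

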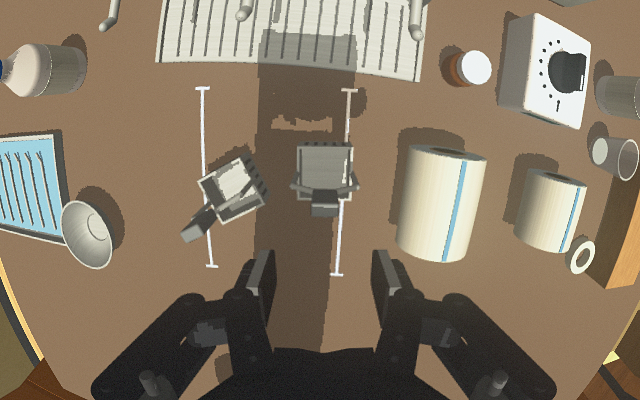

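The wrist view has the tab at (325,203), midway between the pads, so the arm can go straight down and grip.

Emit:
drive_tool([
  [0,0,-3],
  [0,0,-6],
  [0,0,-9],
  [0,0,-11],
  [0,0,-11.9],
  [0,0,-11.9],
  [0,0,-11.9],
  [0,0,-11.9],
  [0,0,-11.9],
  [0,0,-11.9],
  [0,0,-11.9],
  [0,0,-11.9],
  [0,0,-11.9],
  [0,0,-11.9],
  [0,0,-11.9],
], grip=[5,5,5,5,5,5,2,1.5,1.5,1.5,1.5,1.5,1.5,1.5,1.5], roll=[0,0,0,0,0,0,0,0,0,0,0,0,0,0,0], squeeze=40)

```text
clock: 3.07
tcp_pos: [0.4829, 0.0507, 0.133]
eef_rot: [1.157, 1.241, -1.152]
force: [-0.1, 0.2, 6.3]
finger_gap: 0.0216
```

Emit:
drive_tool([
  [0,0,1.5],
  [0,0,4],
  [0,0,6.5],
  [0,0,9],
  [0.5,0,10],
  [2,0,10],
  [3.5,-0.5,10],
  [4.5,-1.5,10],
  [5.5,-3,10],
  [6,-4.2,10],
  [6.5,-4.6,10],
  [6.5,-4.6,10],
  [6.5,-4.6,10],
  [6.5,-4.6,10],
  [6.5,-4.6,10],
], grip=[1.5,1.5,1.5,1.5,1.5,1.5,1.5,1.5,1.5,1.5,1.5,1.5,1.5,1.5,1.5], roll=[0,0,0,0,0,-0.02,-0.04,-0.06,-0.08,-0.1,-0.11,-0.11,-0.11,-0.11,-0.11])

```text
clock: 4.32
tcp_pos: [0.5475, 0.0052, 0.233]
eef_rot: [1.238, 1.19, -1.233]
force: [-0.5, 0.3, -1.9]
finger_gap: 0.0215
```

```bash
python3 - <<'E'
from h import *
s,R,a=tool();print(s['tcp_pos'],a,s['clock'],s['finger_gap'])
p,d,c=grab('side');save(p[120:320,180:420],'s2.png',2.5)
W=cloud(d,c)
E
```

```text
[0.54753337 0.00517033 0.23296303] -1.6068747015238392 4.3167 0.021530513735126156
```

View pics/s2.png

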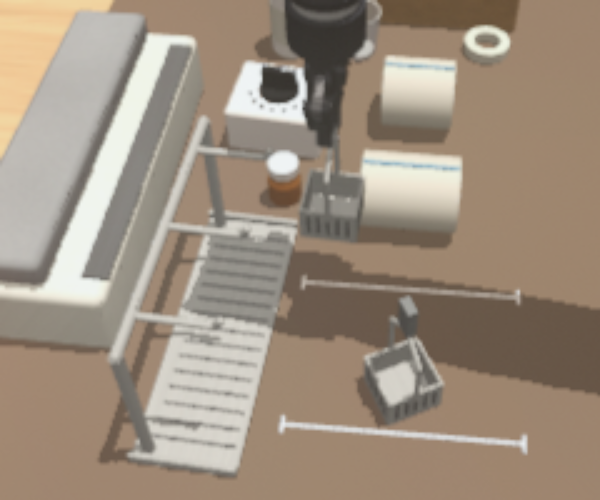

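Basket is held upright (crop 330,205), level with hook 0, and lined up. I'll insert and lower it now.

Emit:
drive_tool([
  [1.5,0,0],
  [3.5,-0.1,0],
  [5.5,-0.1,0],
  [7.5,-0.2,0],
  [9.5,-0.2,0],
  [10.8,-0.2,0],
  [10.8,-0.2,0],
  [10.8,-0.2,0],
  [10.8,-0.2,-0.8],
  [10.8,-0.2,-1.5],
  [10.8,-0.2,-2.1],
  [10.8,-0.2,-2.5],
  [10.8,-0.2,-2.7],
  [10.8,-0.2,-2.7],
], grip=[1.5,1.5,1.5,1.5,1.5,1.5,1.5,1.5,1.5,1.5,1.5,1.5,1.5,1.5], roll=[0,0,0,0,0,0,0,0,0,0,0,0,0,0])

```text
clock: 5.53
tcp_pos: [0.655, 0.0023, 0.2073]
eef_rot: [1.236, 1.189, -1.234]
force: [-2.8, -2.2, 4.3]
finger_gap: 0.0213
```

```bash
python3 - <<'E'
from h import *
s,R,a=tool();print(s['tcp_pos'],a,s['clock'],s['finger_gap'],s['force'])
p,d,c=grab('side');save(p[120:320,180:420],'s3.png',2.5)
E
```

```text
[0.65496279 0.00226116 0.20731856] -1.6068867140619483 5.5333 0.021262679415872832 [-2.8472047  -2.23573303  4.27477052]
```

View pics/s3.png

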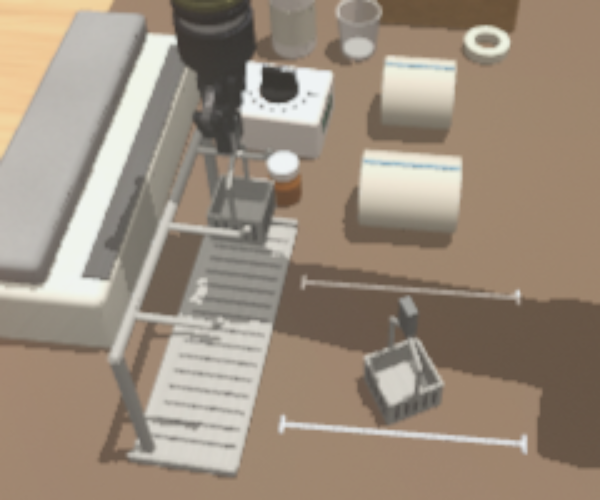

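The bail is on hook 0 (force has turned upward), so I'll release it, rise and go to the second basket.

Emit:
drive_tool([
  [0,0,0],
  [0,0,0],
  [0,0,0],
  [0,0,0.3],
  [0,0,1.5],
  [0,0,3.5],
  [0,0,5.5],
  [-1,1,6],
  [-4,3.5,6],
  [-7,6,6],
  [-10,8,6],
  [-13,10,6],
  [-16,12.5,6],
  [-18.5,14.5,6],
  [-20,15.9,6],
  [-20.4,16.1,6],
  [-20.4,16.1,6],
  [-20.4,16.1,6],
  [-20.4,16.1,6],
  [-20.4,16.1,6],
], grip=[2.5,3.5,4.5,4.5,4.5,4.5,4.5,4.5,5,5,5,5,5,5,5,5,5,5,5,5], roll=[0,0,0,0,0,0,0,0.06,0.12,0.18,0.24,0.3,0.36,0.42,0.48,0.54,0.552,0.552,0.552,0.552])

```text
clock: 7.25
tcp_pos: [0.4516, 0.1628, 0.2676]
eef_rot: [0.824, 1.407, -0.821]
force: [0.0, -0.3, 0.1]
finger_gap: 0.0501
```

```bash
python3 - <<'E'
from h import *
s,R,a=tool();print(s['tcp_pos'],a,s['clock'],s['joints'][5])
p,d,c=grab('side');np.savez('side4.npz',p=p,d=d);W=cloud(d,c)
Q=W[120:320,180:420].reshape(-1,3)
b=Q[(Q[:,2]>.06)&(Q[:,2]<.18)&(Q[:,0]>.36)&(Q[:,0]<.58)&(Q[:,1]>.06)&(Q[:,1]<.3)]
t=b[b[:,2]>.135]
print('bk1',len(b),pca(b),len(t),t.mean(0))
h=Q[(Q[:,2]>.04)&(Q[:,2]<.125)&(Q[:,0]>.6)&(Q[:,0]<.70)&(abs(Q[:,1])<.06)]
print('hung',len(h),h.mean(0),h.min(0),h.max(0))
p2,d2,c2=grab('wrist');save(p2,'w4.png')
E
```

```text
[0.45159156 0.16280747 0.26758421] -1.0567562836675912 7.25 1.2911164891351725
bk1 179 (array([0.44723581, 0.16727223]), np.float64(-1.0230506340229466)) 93 [0.44895554 0.16533451 0.15757741]
hung 597 [ 0.65281123 -0.00433766  0.10053308] [ 0.61767957 -0.04970713  0.07293477] [0.69979938 0.03414988 0.12484189]
```

View pics/w4.png

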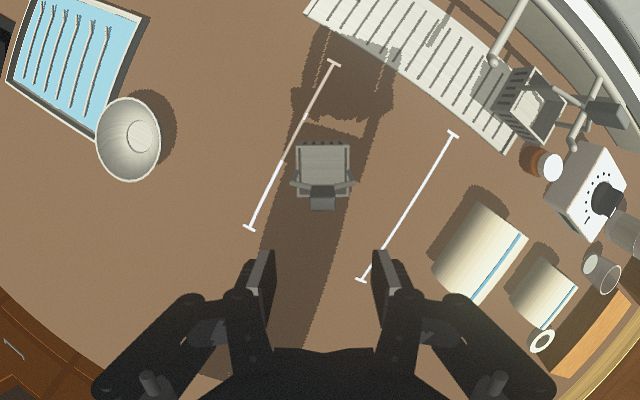

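Basket 1 hasn't moved (tab at 322,200, between the pads), and the first basket still hangs at the right of the picture. I'll descend and grip.

Emit:
drive_tool([
  [-0.1,0.1,-3],
  [-0.1,0.1,-6],
  [-0.1,0.1,-9],
  [-0.1,0.1,-12],
  [-0.1,0.1,-13.2],
  [-0.1,0.1,-13.4],
  [-0.1,0.1,-13.4],
  [-0.1,0.1,-13.4],
  [-0.1,0.1,-13.4],
  [-0.1,0.1,-13.4],
  [-0.1,0.1,-13.4],
  [-0.1,0.1,-13.4],
  [-0.1,0.1,-13.4],
  [-0.1,0.1,-13.4],
  [-0.1,0.1,-13.4],
  [-0.1,0.1,-13.4],
], grip=[5,5,5,5,5,5,5,2,1.5,1.5,1.5,1.5,1.5,1.5,1.5,1.5], roll=[0,0,0,0,0,0,0,0,0,0,0,0,0,0,0,0])

```text
clock: 8.68
tcp_pos: [0.4523, 0.1642, 0.1358]
eef_rot: [0.826, 1.403, -0.818]
force: [1.2, -0.2, 6.5]
finger_gap: 0.0214
```

Emit:
drive_tool([
  [0,0,1.5],
  [0,0,4],
  [0,0,6.5],
  [0,0,9],
  [0.5,0.5,10],
  [1.5,1,10],
  [2.5,2,10],
  [3.5,3,10],
  [5,4,10],
  [6.5,5,10],
  [8,5.6,10],
  [9,5.9,10],
  [9.5,6,10],
  [9.5,6,10],
  [9.5,6,10],
  [9.5,6,10],
  [9.5,6,10],
  [9.5,6,10],
  [9.5,6,10],
  [9.5,6,10],
], grip=[1.5,1.5,1.5,1.5,1.5,1.5,1.5,1.5,1.5,1.5,1.5,1.5,1.5,1.5,1.5,1.5,1.5,1.5,1.5,1.5], roll=[0,0,0,0,-0.05,-0.1,-0.15,-0.2,-0.25,-0.3,-0.35,-0.4,-0.45,-0.5,-0.55,-0.55,-0.55,-0.55,-0.55,-0.55])

```text
clock: 10.35
tcp_pos: [0.5472, 0.2241, 0.2359]
eef_rot: [1.237, 1.185, -1.231]
force: [-0.1, 0.2, -1.7]
finger_gap: 0.0213
```

```bash
python3 - <<'E'
from h import *
s,R,a=tool();print(s['tcp_pos'],a,s['clock'],s['finger_gap'])
p,d,c=grab('side');W=cloud(d,c);Q=W.reshape(-1,3)
b=Q[(Q[:,2]>.09)&(Q[:,2]<.14)&(Q[:,0]>.48)&(Q[:,0]<.61)&(Q[:,1]>.16)&(Q[:,1]<.28)]
r=cv2.minAreaRect((b[:,:2]*1000).astype(np.float32));print(r,b[:,2].min(),b[:,2].max(),b.mean(0))
save(p[120:320,180:420],'s5.png',2.5)
E
```

```text
[0.54723617 0.22412317 0.2358781 ] -1.606027342973819 10.35 0.02133595384639362
((543.4008178710938, 224.16575622558594), (67.0326156616211, 64.0078125), 87.87328338623047) 0.09890094195190581 0.13997546141585238 [0.54385098 0.22197546 0.1168718 ]
```

View pics/s5.png

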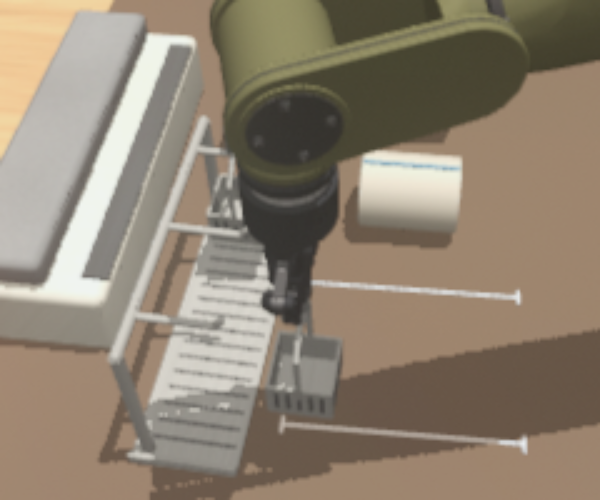

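The basket is held upright (crop 305,375) in line with hook 2, so insert and lower.

Emit:
drive_tool([
  [1.5,0,0],
  [3.5,0,0],
  [5.5,-0.1,0],
  [7.5,-0.1,0],
  [9.5,-0.2,0],
  [11.2,-0.2,0],
  [11.6,-0.2,0],
  [11.6,-0.2,0],
  [11.6,-0.2,-0.8],
  [11.6,-0.2,-1.5],
  [11.6,-0.2,-2.1],
  [11.6,-0.2,-2.5],
  [11.6,-0.2,-2.7],
  [11.6,-0.2,-2.7],
], grip=[1.5,1.5,1.5,1.5,1.5,1.5,1.5,1.5,1.5,1.5,1.5,1.5,1.5,1.5], roll=[0,0,0,0,0,0,0,0,0,0,0,0,0,0])

```text
clock: 11.57
tcp_pos: [0.6623, 0.2217, 0.2098]
eef_rot: [1.235, 1.185, -1.232]
force: [-4.2, -2.9, 3.0]
finger_gap: 0.0213
```

Emit:
drive_tool([
  [0,0,0],
  [0,0,0],
  [0,0,0],
  [0,0,0.3],
  [0,0,1.5],
  [0,0,3.5],
  [0,0,5.5],
  [-1,0,6],
  [-4,-2,6],
  [-8,-4,6],
  [-12,-6,6],
  [-16,-8,6],
  [-20,-10,6],
  [-20,-14,6],
  [-20,-18,6],
  [-20,-22,6],
  [-20,-26,6],
  [-20,-30,6],
  [-20,-34,6],
  [-20,-36,6],
], grip=[2.5,3.5,4.5,4.5,4.5,4.5,4.5,4.5,5,5,5,5,5,5,5,5,5,5,5,5], roll=[0,0,0,0,0,0,0,0,0.1,0.2,0.3,0.4,0.5,0.6,0.7,0.8,0.9,1.0,1.1,1.2])

```text
clock: 13.23
tcp_pos: [0.4613, -0.1407, 0.27]
eef_rot: [0.319, 1.541, -0.312]
force: [0.2, -0.2, -0.5]
finger_gap: 0.0499
```

Emit:
drive_tool([
  [0,-2,0],
  [0,-4,0],
  [0,-4,0],
  [0,-4,0],
  [0,-4,0],
  [0,-4,0],
  [0,-4,0],
  [0,-4,0],
], grip=[5,5,5,5,5,5,5,5], roll=[0.1,0.2,0.3,0.4,0.43,0.43,0.43,0.43])

```text
clock: 13.9
tcp_pos: [0.4611, -0.1804, 0.27]
eef_rot: [-0.017, 1.565, 0.026]
force: [0.0, 0.7, 0.5]
finger_gap: 0.0498
```

```bash
cat >> h.py <<'E'
def lines(p,W,c):
    m=(p.astype(int).min(2)>125)&(abs(W[...,2])<.012); v,u=np.nonzero(m); A=np.array([ray(x,c,0)[:2] for x in zip(u,v)])
    o={}
    for n,y0 in (('far',.2145),('near',.0245)):
        P=A[(abs(A[:,1]-y0)<.014)&(A[:,0]>.32)&(A[:,0]<.575)]; K=np.ones(len(P),bool)
        for _ in range(6):
            cf=np.polyfit(P[K,0],P[K,1],1); K=abs(np.polyval(cf,P[:,0])-P[:,1])<.0045
        o[n]=cf; print(n,K.sum(),'slope %.4f y@.46 %.4f x %.3f..%.3f'%(cf[0],np.polyval(cf,.46),P[:,0].min(),P[:,0].max()))
    return o
def reel(W,y0,y1):
    # cylinder fit: points on upper shell; angle by PCA of crest, centre by least squares circle of R=48
    from scipy.optimize import least_squares
    Q=W.reshape(-1,3);Q=Q[(Q[:,2]>.03)&(Q[:,2]<.104)&(Q[:,0]>.36)&(Q[:,0]<.56)&(Q[:,1]>y0)&(Q[:,1]<y1)]
    f=lambda k:np.hypot((Q[:,1]-k[0]-k[1]*(Q[:,0]-.46))*np.cos(k[1]),Q[:,2]-.048-k[2])-.048
    r=least_squares(f,[Q[:,1].mean(),0,0],loss='soft_l1',f_scale=.002)
    print('reel n',len(Q),'y@.46 %.4f slope %.4f zoff %.4f'%tuple(r.x),'x %.3f..%.3f'%(np.percentile(Q[:,0],2),np.percentile(Q[:,0],98)),'res',np.median(abs(r.fun)))
    return r.x
E
python3 - <<'E'
from h import *
s,R,a=tool();print(s['tcp_pos'],a,s['clock'],s['joints'][5])
p,d,c=grab('side');save(p[80:320,150:450],'s6.png',2);W=cloud(d,c);Q=W.reshape(-1,3)
print('side');lines(p,W,c);reel(W,-.2,-.03)
for y in (.003,.2225):
    h=Q[(Q[:,2]>.05)&(Q[:,2]<.125)&(Q[:,0]>.6)&(Q[:,0]<.70)&(abs(Q[:,1]-y)<.05)];print('hung',len(h),h.mean(0),h.max(0))
print('top0');Z=np.load('top0.npz');c=imaging.calibration('top');W=cloud(Z['d'],c);lines(Z['p'],W,c);reel(W,-.16,-.02);reel(W,-.34,-.2)
E
```

```text
[ 0.46106303 -0.1804193   0.27001373] 0.02714945541867822 13.9 -0.513665529815394
side
far 291 slope 0.0220 y@.46 0.2123 x 0.321..0.575
near 176 slope 0.0211 y@.46 0.0220 x 0.322..0.574
reel n 1189 y@.46 -0.0953 slope 0.0040 zoff 0.0019 x 0.401..0.517 res 0.0010630796744047419
hung 592 [ 0.65299535 -0.00439938  0.10050805] [0.69986527 0.03408433 0.12469914]
hung 838 [0.65713803 0.22020156 0.09795348] [0.69063174 0.25487926 0.12342073]
top0
far 141 slope 0.0175 y@.46 0.2146 x 0.322..0.572
near 84 slope 0.0342 y@.46 0.0254 x 0.322..0.573
reel n 1147 y@.46 -0.0911 slope 0.0079 zoff -0.0003 x 0.402..0.521 res 0.0015896819518463959
reel n 925 y@.46 -0.2769 slope 0.0021 zoff -0.0003 x 0.415..0.509 res 0.0016517449467380388
```

View pics/s6.png

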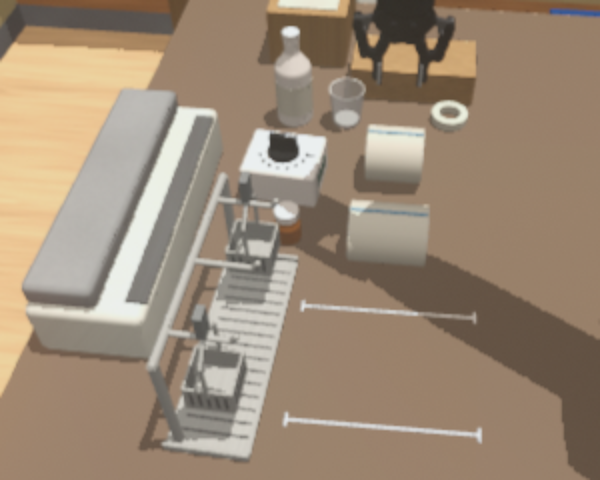

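Both baskets hang freely on hooks 0 and 2 (crop 253,245 and 215,375), and the lane is clear. I'll lower the fingers between the reels.

Emit:
drive_tool([
  [0,-0.3,-3],
  [0,-0.3,-6],
  [0,-0.3,-9],
  [0,-0.3,-12],
  [0,-0.3,-15],
  [0,-0.3,-18],
  [0,-0.3,-20],
  [0,-0.3,-22],
  [0,-0.3,-23.5],
  [0,-0.3,-24],
  [0,-0.3,-24],
  [0,-0.3,-24],
], grip=[5,5,5,5,5,5,5,5,5,5,5,5], roll=[0,0,0,0,0,0,0,0,0,0,0,0])

```text
clock: 14.95
tcp_pos: [0.4615, -0.1835, 0.0306]
eef_rot: [-0.017, 1.565, 0.026]
force: [0.1, -0.1, -0.5]
finger_gap: 0.0496
```

Emit:
drive_tool([
  [0,0.4,0],
  [0,0.8,0],
  [0,1.2,0],
  [0,1.6,0],
  [0,2,0],
  [0,2.4,0],
  [0,2.7,0],
  [0,3,0],
  [0,3.3,0],
  [0,3.6,0],
  [0,3.9,0],
  [0,4.2,0],
  [0,4.5,0],
  [0,4.8,0],
  [0,5.1,0],
  [0,5.4,0],
  [0,5.7,0],
  [0,6,0],
  [0,6.3,0],
  [0,6.6,0],
], grip=[5,5,5,5,5,5,5,5,5,5,5,5,5,5,5,5,5,5,5,5], roll=[0,0,0,0,0,0,0,0,0,0,0,0,0,0,0,0,0,0,0,0])

```text
clock: 16.62
tcp_pos: [0.4615, -0.1172, 0.0306]
eef_rot: [-0.017, 1.565, 0.026]
force: [-0.3, -0.3, 0.4]
finger_gap: 0.0502
```

```bash
python3 - <<'E'
from h import *
s,R,a=tool();print(s['tcp_pos'],a,s['clock'],s['force'])
p,d,c=grab('side');save(p[80:320,150:450],'s7.png',2);W=cloud(d,c)
reel(W,-.13,.05)
E
```

```text
[ 0.46151674 -0.11723923  0.03057811] 0.027320312254968657 16.6167 [-0.26373851 -0.27075073  0.35779921]
reel n 1408 y@.46 -0.0607 slope 0.0023 zoff 0.0026 x 0.402..0.517 res 0.0013629808948823624
```

View pics/s7.png

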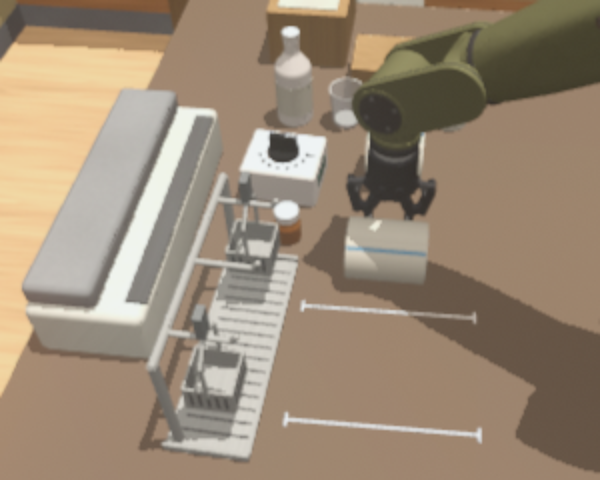

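Reel rolls squarely ahead of the fingers (crop 387,250), so I'll continue.

Emit:
drive_tool([
  [0,0.4,0],
  [0,0.8,0],
  [0,1.2,0],
  [0,1.6,0],
  [0,2,0],
  [0,2.4,0],
  [0,2.8,0],
  [0,3.2,0],
  [0,3.6,0],
  [0,4,0],
  [0,4.4,0],
  [0,4.8,0],
  [0,5.2,0],
  [0,5.6,0],
  [0,6,0],
  [0,6.4,0],
  [0,6.8,0],
  [0,7.2,0],
  [0,7.6,0],
  [0,8,0],
], grip=[5,5,5,5,5,5,5,5,5,5,5,5,5,5,5,5,5,5,5,5], roll=[0,0,0,0,0,0,0,0,0,0,0,0,0,0,0,0,0,0,0,0])

```text
clock: 18.33
tcp_pos: [0.4614, -0.0364, 0.0305]
eef_rot: [-0.017, 1.565, 0.026]
force: [0.3, -0.2, -0.0]
finger_gap: 0.0503
```

Emit:
drive_tool([
  [0,0.4,0],
  [0,0.8,0],
  [0,1.2,0],
  [0,1.6,0],
  [0,2,0],
  [0,2.4,0],
  [0,2.8,0],
  [0,3.2,0],
  [0,3.6,0],
  [0,4,0],
  [0,4.4,0],
  [0,4.8,0],
  [0,5.2,0],
  [0,5.6,0],
  [0,6,0],
  [0,6.3,0],
  [0,6.6,0],
  [0,6.9,0],
  [0,7.2,0],
  [0,7.5,0],
], grip=[5,5,5,5,5,5,5,5,5,5,5,5,5,5,5,5,5,5,5,5], roll=[0,0,0,0,0,0,0,0,0,0,0,0,0,0,0,0,0,0,0,0])

```text
clock: 20.0
tcp_pos: [0.4614, 0.0389, 0.0305]
eef_rot: [-0.017, 1.565, 0.026]
force: [-0.4, 0.3, 0.9]
finger_gap: 0.0501
```

```bash
python3 - <<'E'
from h import *
s,R,a=tool();print(s['tcp_pos'],a,s['clock'],s['force'])
p,d,c=grab('side');W=cloud(d,c);y=s['tcp_pos'][1]+.06
reel(W,y-.02,y+.09);lines(p,W,c)
E
```

```text
[0.46139304 0.03885816 0.03050796] 0.02748405775865865 20.0 [-0.4407174   0.30244373  0.92445034]
reel n 1426 y@.46 0.0963 slope 0.0023 zoff 0.0016 x 0.401..0.517 res 0.000916145191774631
far 294 slope 0.0217 y@.46 0.2124 x 0.321..0.575
near 67 slope 0.0239 y@.46 0.0218 x 0.322..0.574
```

Emit:
drive_tool([
  [0,0.4,0],
  [0,0.8,0],
  [0,1.2,0],
  [0,1.6,0],
  [0,2,0],
  [0,2.4,0],
  [0,2.8,0],
  [0,3.2,0],
  [0,3.6,0],
  [0,4,0],
  [0,4.4,0],
  [0,4.8,0],
  [0,5.2,0],
  [0,5.6,0],
  [0,6,0],
  [0,6.3,0],
  [0,6.6,0],
  [0,6.9,0],
  [0,7.2,0],
  [0,7.5,0],
], grip=[5,5,5,5,5,5,5,5,5,5,5,5,5,5,5,5,5,5,5,5], roll=[0,0,0,0,0,0,0,0,0,0,0,0,0,0,0,0,0,0,0,0])

```text
clock: 21.72
tcp_pos: [0.4614, 0.1144, 0.0305]
eef_rot: [-0.017, 1.565, 0.026]
force: [-0.1, 0.6, -0.3]
finger_gap: 0.0502
```

Emit:
drive_tool([
  [0,0.2,0],
  [0,0.4,0],
  [0,0.6,0],
  [0,0.8,0],
  [0,1.0,0],
  [0,1.2,0],
  [0,1.4,0],
  [0,1.6,0],
  [0,1.8,0],
  [0,2.0,0],
  [0,2.2,0],
  [0,2.4,0],
  [0,2.6,0],
  [0,2.75,0],
  [0,2.9,0],
  [0,3.0,0],
  [0,3.1,0],
  [0,3.2,0],
  [0,3.2,0],
  [0,3.2,0],
], grip=[5,5,5,5,5,5,5,5,5,5,5,5,5,5,5,5,5,5,5,5], roll=[0,0,0,0,0,0,0,0,0,0,0,0,0,0,0,0,0,0,0,0])

```text
clock: 23.38
tcp_pos: [0.4614, 0.1465, 0.0305]
eef_rot: [-0.017, 1.565, 0.026]
force: [-0.9, 0.5, 0.7]
finger_gap: 0.05
```

```bash
python3 - <<'E'
from h import *
s,R,a=tool();print(s['tcp_pos'],a,s['clock'],s['force'])
for n in('side','top'):
    p,d,c=grab(n);W=cloud(d,c);y=s['tcp_pos'][1]+.06
    reel(W,y-.02,y+.09);lines(p,W,c)
E
```

```text
[0.46136266 0.14647987 0.03047746] 0.02769125936590801 23.3833 [-0.90331831  0.50815612  0.67421133]
reel n 1668 y@.46 0.2053 slope 0.0021 zoff 0.0016 x 0.400..0.516 res 0.000885847148916194
far 126 slope 0.0210 y@.46 0.2123 x 0.321..0.575
near 129 slope 0.0253 y@.46 0.0224 x 0.322..0.574
reel n 55 y@.46 0.2334 slope 0.6409 zoff -0.0002 x 0.420..0.440 res 0.0022199283078778373
far 2 slope 68.5711 y@.46 -7.4625 x 0.572..0.572
near 144 slope 0.0236 y@.46 0.0248 x 0.322..0.573
```

Emit:
drive_tool([
  [0,0.1,0],
  [0,0.2,0],
  [0,0.3,0],
  [0,0.4,0],
  [0,0.5,0],
  [0,0.57,0],
  [0,0.64,0],
  [0,0.64,0],
  [0,0,0],
  [0,-1,0],
  [0,-2.5,0],
  [0,-4,0],
  [0,-4,0],
  [0,-4,0],
], grip=[5,5,5,5,5,5,5,5,5,5,5,5,5,5], roll=[0,0,0,0,0,0,0,0,0,0,0,0,0,0])

```text
clock: 24.65
tcp_pos: [0.4613, 0.1055, 0.0305]
eef_rot: [-0.015, 1.565, 0.025]
force: [-0.1, 0.1, 0.0]
finger_gap: 0.0501
```

Emit:
drive_tool([
  [0,-2,2],
  [0,-4,5],
  [0,-6,8],
  [0,-8,11],
  [0,-10,14],
  [0,-12,17],
  [0,-16,20],
  [0,-20,20],
  [0,-24,20],
  [0,-28,20],
  [0,-32,20],
  [0,-36,20],
  [0,-40,20],
  [0,-44,20],
  [0,-46,20],
  [0,-46,20],
], grip=[5,5,5,5,5,5,5,5,5,5,5,5,5,5,5,5], roll=[0,0,0,0,0,0,0,0,0,0,0,0,0,0,0,0])

```text
clock: 25.98
tcp_pos: [0.4609, -0.3581, 0.23]
eef_rot: [-0.013, 1.566, 0.021]
force: [0.1, -0.6, -0.3]
finger_gap: 0.0499
```

```bash
python3 - <<'E'
from h import *
s,R,a=tool();print(s['tcp_pos'],a,s['clock'],s['force'])
for n in('side','top'):
    p,d,c=grab(n);W=cloud(d,c)
    print(n);reel(W,.14,.28);lines(p,W,c)
    if n=='side': reel(W,-.34,-.2)
E
```

```text
[ 0.46086361 -0.35812686  0.23003112] 0.021606403102759575 25.9833 [ 0.08423295 -0.64044129 -0.31762628]
side
reel n 1846 y@.46 0.2110 slope 0.0020 zoff 0.0015 x 0.401..0.516 res 0.0007780225927977551
far 135 slope 0.0228 y@.46 0.2125 x 0.321..0.575
near 201 slope 0.0177 y@.46 0.0221 x 0.322..0.574
reel n 751 y@.46 -0.2813 slope 0.0036 zoff 0.0022 x 0.414..0.506 res 0.0013055445772621396
top
reel n 1151 y@.46 0.2152 slope -0.0000 zoff -0.0002 x 0.401..0.519 res 0.0015355810906051148
far 60 slope 0.0240 y@.46 0.2154 x 0.322..0.572
near 135 slope 0.0251 y@.46 0.0247 x 0.322..0.573
```

Reel A sits within about 1.5 mm of line_far in both cameras. Next is reel B.

Emit:
drive_tool([
  [0,0.3,-3],
  [0,0.3,-6],
  [0,0.3,-9],
  [0,0.3,-12],
  [0,0.3,-15],
  [0,0.3,-17.5],
  [0,0.3,-19],
  [0,0.3,-20],
  [0,0.3,-20],
  [0,0.3,-20],
  [0,0.5,-20],
  [0,0.8,-20],
], grip=[5,5,5,5,5,5,5,5,5,5,5,5], roll=[0,0,0,0,0,0,0,0,0,0,0,0])

```text
clock: 27.08
tcp_pos: [0.4624, -0.3474, 0.032]
eef_rot: [-0.015, 1.563, 0.023]
force: [0.1, 0.3, -0.8]
finger_gap: 0.0502
```

Emit:
drive_tool([
  [0,0.4,0],
  [0,0.8,0],
  [0,1.2,0],
  [0,1.5,0],
  [0,1.8,0],
  [0,2.2,0],
  [0,2.6,0],
  [0,3,0],
  [0,3.4,0],
  [0,3.8,0],
  [0,4.2,0],
  [0,4.6,0],
  [0,5,0],
  [0,5.4,0],
  [0,5.8,0],
  [0,6.2,0],
  [0,6.6,0],
  [0,7,0],
  [0,7.4,0],
  [0,7.8,0],
], grip=[5,5,5,5,5,5,5,5,5,5,5,5,5,5,5,5,5,5,5,5], roll=[0,0,0,0,0,0,0,0,0,0,0,0,0,0,0,0,0,0,0,0])

```text
clock: 28.75
tcp_pos: [0.4624, -0.269, 0.0319]
eef_rot: [-0.015, 1.563, 0.023]
force: [-0.3, -0.1, 0.5]
finger_gap: 0.0497
```

Emit:
drive_tool([
  [0,0.4,0],
  [0,0.8,0],
  [0,1.2,0],
  [0,1.6,0],
  [0,2,0],
  [0,2.4,0],
  [0,2.8,0],
  [0,3.2,0],
  [0,3.6,0],
  [0,4,0],
  [0,4.4,0],
  [0,4.8,0],
  [0,5.2,0],
  [0,5.6,0],
  [0,6,0],
  [0,6.4,0],
  [0,6.8,0],
  [0,7.2,0],
  [0,7.6,0],
  [0,8,0],
], grip=[5,5,5,5,5,5,5,5,5,5,5,5,5,5,5,5,5,5,5,5], roll=[0,0,0,0,0,0,0,0,0,0,0,0,0,0,0,0,0,0,0,0])

```text
clock: 30.42
tcp_pos: [0.4624, -0.1886, 0.032]
eef_rot: [-0.015, 1.563, 0.023]
force: [0.3, 0.3, 0.5]
finger_gap: 0.0499
```

```bash
python3 - <<'E'
from h import *
s,R,a=tool();print(s['tcp_pos'],a,s['clock'],s['force'])
p,d,c=grab('side');W=cloud(d,c);y=s['tcp_pos'][1]+.06
reel(W,y-.02,y+.09)
E
```

```text
[ 0.46235683 -0.18860158  0.03196346] 0.02442799984833708 30.4167 [0.30821898 0.26567267 0.51734333]
reel n 862 y@.46 -0.1315 slope 0.0084 zoff 0.0018 x 0.413..0.505 res 0.0010967813148924643
```

Emit:
drive_tool([
  [0,0.5,0],
  [0,1,0],
  [0,1.5,0],
  [0,2,0],
  [0,2.5,0],
  [0,3,0],
  [0,3.5,0],
  [0,4,0],
  [0,4.5,0],
  [0,5,0],
  [0,5.5,0],
  [0,6,0],
  [0,6.5,0],
  [0,7,0],
  [0,7.5,0],
  [0,7.9,0],
  [0,8.3,0],
  [0,8.7,0],
  [0,9.1,0],
  [0,9.4,0],
], grip=[5,5,5,5,5,5,5,5,5,5,5,5,5,5,5,5,5,5,5,5], roll=[0,0,0,0,0,0,0,0,0,0,0,0,0,0,0,0,0,0,0,0])

```text
clock: 32.13
tcp_pos: [0.4622, -0.0936, 0.0318]
eef_rot: [-0.015, 1.564, 0.024]
force: [-0.8, -0.0, -0.4]
finger_gap: 0.05
```

Emit:
drive_tool([
  [0,0.3,0],
  [0,0.6,0],
  [0,0.9,0],
  [0,1.2,0],
  [0,1.5,0],
  [0,1.8,0],
  [0,2.1,0],
  [0,2.4,0],
  [0,2.7,0],
  [0,3,0],
  [0,3.3,0],
  [0,3.6,0],
  [0,3.9,0],
  [0,4.2,0],
  [0,4.4,0],
  [0,4.6,0],
  [0,4.7,0],
  [0,4.8,0],
  [0,4.8,0],
  [0,4.8,0],
], grip=[5,5,5,5,5,5,5,5,5,5,5,5,5,5,5,5,5,5,5,5], roll=[0,0,0,0,0,0,0,0,0,0,0,0,0,0,0,0,0,0,0,0])

```text
clock: 33.8
tcp_pos: [0.4622, -0.0456, 0.0318]
eef_rot: [-0.015, 1.564, 0.024]
force: [-1.1, -0.2, -0.3]
finger_gap: 0.0498
```

```bash
python3 - <<'E'
from h import *
s,R,a=tool();print(s['tcp_pos'],a,s['clock'],s['force'])
p,d,c=grab('side');W=cloud(d,c);y=s['tcp_pos'][1]+.06
reel(W,y-.02,y+.09);lines(p,W,c)
E
```

```text
[ 0.46216824 -0.04555526  0.03178164] 0.02488673297831907 33.8 [-1.10843166 -0.18620699 -0.29022103]
reel n 1051 y@.46 0.0165 slope 0.0041 zoff 0.0017 x 0.412..0.505 res 0.0010003453689120187
far 135 slope 0.0226 y@.46 0.2125 x 0.321..0.575
near 87 slope 0.0223 y@.46 0.0217 x 0.322..0.574
```

Emit:
drive_tool([
  [0,0.2,0],
  [0,0.35,0],
  [0,0.45,0],
  [0,0.55,0],
  [0,0.65,0],
  [0,0.75,0],
  [0,0.83,0],
  [0,0.88,0],
  [0,0.88,0],
  [0,0.5,0],
  [0,-0.5,0],
  [0,-2,0],
  [0,-4,0],
  [0,-5,0],
  [0,-5,0],
  [0,-5,0],
], grip=[5,5,5,5,5,5,5,5,5,5,5,5,5,5,5,5], roll=[0,0,0,0,0,0,0,0,0,0,0,0,0,0,0,0])

```text
clock: 35.18
tcp_pos: [0.4621, -0.0962, 0.0318]
eef_rot: [-0.013, 1.564, 0.023]
force: [-0.4, -0.2, -0.1]
finger_gap: 0.0499
```

Emit:
drive_tool([
  [0,-2,2],
  [0,-4,5],
  [0,-6,8],
  [0,-8,11],
  [0,-10,14],
  [0,-12,17],
  [0,-14,20],
  [0,-14,20],
  [0,-14,20],
  [0,-14,20],
  [0,-14,20],
  [0,-14,20],
  [0,-14,20],
], grip=[5,5,5,5,5,5,5,5,5,5,5,5,5], roll=[0,0,0,0,0,0,0,0,0,0,0,0,0])

```text
clock: 36.27
tcp_pos: [0.4616, -0.2351, 0.2301]
eef_rot: [-0.013, 1.566, 0.025]
force: [0.8, -0.3, 0.3]
finger_gap: 0.0502
```

```bash
python3 - <<'E'
from h import *
s,R,a=tool();print(s['tcp_pos'],a,s['clock'],s['joints'])
for n in('side','top'):
    p,d,c=grab(n);W=cloud(d,c)
    print(n);reel(W,.14,.28);reel(W,-.04,.1);lines(p,W,c)
    if n=='side':save(p[80:320,150:450],'s8.png',2)
E
```

```text
[ 0.46157864 -0.23508479  0.23010429] 0.02390714456122894 36.2667 [-0.57950047 -0.17205026  1.94279324  0.00910777  1.37106974 -0.60523388]
side
reel n 1848 y@.46 0.2109 slope 0.0022 zoff 0.0015 x 0.401..0.516 res 0.0008373614700955094
reel n 1103 y@.46 0.0208 slope 0.0095 zoff 0.0017 x 0.412..0.505 res 0.0009881803906876332
far 135 slope 0.0227 y@.46 0.2125 x 0.321..0.575
near 100 slope 0.0205 y@.46 0.0220 x 0.322..0.574
top
reel n 1148 y@.46 0.2153 slope -0.0019 zoff -0.0002 x 0.401..0.519 res 0.0016028421992533848
reel n 900 y@.46 0.0250 slope 0.0089 zoff -0.0002 x 0.413..0.507 res 0.0018634460724707494
far 60 slope 0.0240 y@.46 0.2154 x 0.322..0.572
near 51 slope 0.0310 y@.46 0.0248 x 0.322..0.573
```

View pics/s8.png

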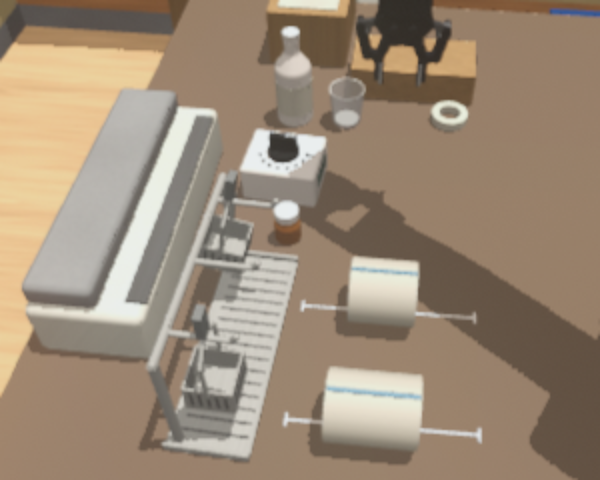

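Both reels are over their lines (crop 383,290 and 372,410). The basket on hook 0 has been knocked along its hook, at (228,240) where it was at (253,245). I'll measure how far.

```bash
python3 - <<'E'
from h import *
for n in('side','top'):
    p,d,c=grab(n);W=cloud(d,c);Q=W.reshape(-1,3)
    if n=='top': save(p[130:200,200:420],'t9.png',3.5)
    for y in (.003,.2225):
        t=Q[(Q[:,2]>.212)&(Q[:,2]<.26)&(Q[:,0]>.58)&(Q[:,0]<.76)&(abs(Q[:,1]-y)<.05)]
        h=Q[(Q[:,2]>.05)&(Q[:,2]<.125)&(Q[:,0]>.6)&(Q[:,0]<.73)&(abs(Q[:,1]-y)<.05)]
        print(n,'tab',len(t),t.mean(0) if len(t) else '', pca(t)[1] if len(t)>5 else '', t[:,2].max() if len(t) else '','body',len(h),h.mean(0),h.min(0),h.max(0))
E
```

```text
side tab 72 [0.6567802  0.00377086 0.22668498] 0.3132597494275777 0.23724014485423772 body 225 [ 0.70524161 -0.01510447  0.10013965] [ 0.68878396 -0.04670992  0.05045951] [0.72897112 0.03377601 0.12461162]
side tab 103 [0.65720983 0.22339814 0.23287594] 1.3968624824735767 0.24438948428318122 body 925 [0.66177539 0.2246333  0.09689674] [0.62483945 0.18529956 0.05159462] [0.71370943 0.2699574  0.12391143]
top tab 52 [0.65776657 0.00241261 0.22618614] -0.19519284757041255 0.23629179605286543 body 61 [ 0.70729527 -0.01300138  0.10065011] [ 0.69148829 -0.04431035  0.058179  ] [0.72222801 0.03246984 0.12457037]
top tab 53 [0.65937055 0.22146288 0.23457945] -1.5538282225628235 0.24752789489634974 body 418 [0.65853428 0.22314579 0.09367881] [0.62697673 0.18830413 0.06979863] [0.7126756  0.27177687 0.12439668]
```

View pics/t9.png

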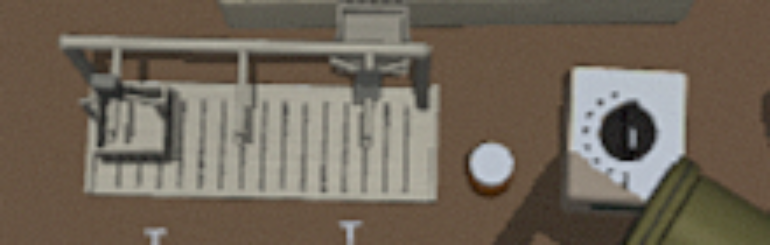

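The hook-0 basket looks swung back, with its body at crop (372,35) behind the rail. I'll let some time pass with the arm still, then see whether it's still swinging.

Emit:
drive_tool([
  [0,-1,0],
  [0,-2,0],
  [0,-2,0],
  [0,-2,0],
  [0,-2,0],
  [0,-2,0],
  [0,-2,0],
  [0,-2,0],
  [0,-2,0],
  [0,-2,0],
], grip=[5,5,5,5,5,5,5,5,5,5], roll=[0,0,0,0,0,0,0,0,0,0])

```text
clock: 37.3
tcp_pos: [0.462, -0.2557, 0.2314]
eef_rot: [-0.014, 1.564, 0.023]
force: [0.7, -0.7, 0.7]
finger_gap: 0.0499
```

```bash
python3 - <<'E'
from h import *
for n in('side','top'):
    p,d,c=grab(n);W=cloud(d,c);Q=W.reshape(-1,3)
    if n=='side': save(p[130:230,200:320],'s10.png',5)
    t=Q[(Q[:,2]>.02)&(Q[:,2]<.26)&(Q[:,0]>.58)&(Q[:,0]<.79)&(abs(Q[:,1]-.003)<.048)]
    t=t[~((abs(t[:,2]-.192)<.014)&(abs(t[:,0]-.70)<.015))]
    for z in np.arange(.02,.25,.015):
        k=t[(t[:,2]>=z)&(t[:,2]<z+.015)]
        if len(k)>2:print(n,'z%.3f'%z,len(k),'x %.3f..%.3f'%(k[:,0].min(),k[:,0].max()),'y %.3f..%.3f'%(k[:,1].min(),k[:,1].max()))
print(bot.sense()['clock'])
E
```

```text
side z0.020 45 x 0.773..0.776 y -0.044..0.050
side z0.035 45 x 0.773..0.776 y -0.041..0.050
side z0.050 48 x 0.773..0.776 y -0.039..0.050
side z0.065 79 x 0.660..0.775 y -0.044..0.050
side z0.080 223 x 0.626..0.777 y -0.044..0.049
side z0.095 310 x 0.629..0.790 y -0.045..0.050
side z0.110 196 x 0.631..0.699 y -0.045..0.036
side z0.125 40 x 0.632..0.701 y -0.045..0.034
side z0.140 18 x 0.666..0.699 y -0.042..0.034
side z0.155 10 x 0.669..0.677 y -0.034..0.034
side z0.170 20 x 0.670..0.677 y -0.033..0.033
side z0.185 87 x 0.613..0.683 y -0.023..0.020
side z0.200 34 x 0.608..0.685 y -0.010..0.011
side z0.215 31 x 0.674..0.688 y -0.010..0.012
side z0.230 47 x 0.677..0.690 y -0.012..0.011
top z0.020 46 x 0.693..0.780 y -0.042..0.051
top z0.035 35 x 0.692..0.780 y -0.044..0.050
top z0.050 43 x 0.692..0.779 y -0.044..0.049
top z0.065 86 x 0.647..0.780 y -0.044..0.048
top z0.080 175 x 0.604..0.781 y -0.044..0.050
top z0.095 222 x 0.602..0.790 y -0.044..0.049
top z0.110 113 x 0.606..0.783 y -0.044..0.045
top z0.125 92 x 0.615..0.696 y -0.044..0.038
top z0.140 21 x 0.623..0.695 y -0.044..0.037
top z0.155 17 x 0.660..0.695 y -0.045..0.037
top z0.170 22 x 0.668..0.693 y -0.041..0.036
top z0.185 70 x 0.613..0.680 y -0.017..0.023
top z0.200 29 x 0.612..0.689 y -0.009..0.013
top z0.215 27 x 0.681..0.694 y -0.009..0.012
top z0.230 37 x 0.688..0.701 y -0.010..0.011
37.4
```

View pics/s10.png

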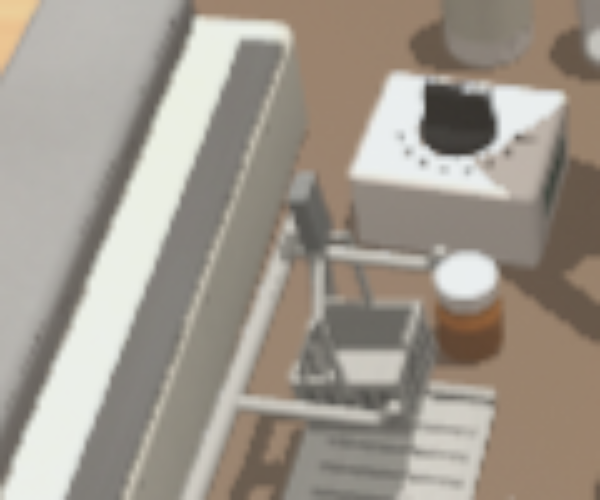

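It was only swinging, and at this moment it hangs forward. While it settles, I'll move above the dial.

Emit:
drive_tool([
  [1,0.2,0],
  [2,0.4,0],
  [3,0.6,0],
  [4,0.8,0],
  [5,1,0],
  [6,1.2,0],
  [7,1.4,0],
  [8.5,1.6,0],
  [10,1.8,0],
  [11.5,2,0],
  [13,2.1,0],
  [14.5,2.1,0],
  [16,2.1,0],
  [17.5,2.1,0],
  [18.8,2.1,0],
  [18.8,2.1,0],
  [18.8,2.1,0],
  [18.8,2.1,0],
  [18.8,2.1,0],
  [18.8,2.1,0],
], grip=[4,4,4,4,4,4,4,4,4,4,4,4,4,4,4,4,4,4,4,4], roll=[0.1,0.2,0.3,0.4,0.5,0.6,0.7,0.8,0.9,1.0,1.1,1.2,1.3,1.4,1.51,1.51,1.51,1.51,1.51,1.51])

```text
clock: 39.07
tcp_pos: [0.6495, -0.2348, 0.2315]
eef_rot: [-1.173, 1.227, 1.188]
force: [-0.1, -0.6, -0.3]
finger_gap: 0.0398
```

Emit:
drive_tool([
  [0,0,0],
  [0,0,0],
  [0,0,0],
  [0,0,0],
  [0,0,0],
  [0,0,0],
  [0,0,0],
  [0,0,0],
  [0,0,0],
  [0,0,0],
  [0,0,0],
  [0,0,0],
  [0,0,0],
  [0,0,0],
  [0,0,0],
  [0,0,0],
  [0,0,0],
  [0,0,0],
  [0,0,0],
  [0,0,0],
], grip=[4,4,4,4,4,4,4,4,4,4,4,4,4,4,4,4,4,4,4,4], roll=[0,0,0,0,0,0,0,0,0,0,0,0,0,0,0,0,0,0,0,0])

```text
clock: 40.73
tcp_pos: [0.6495, -0.2348, 0.2315]
eef_rot: [-1.173, 1.227, 1.188]
force: [0.9, -0.7, 0.3]
finger_gap: 0.0394
```

```bash
cat > bk.py <<'E'
from h import *
def hung(n='side'):
    p,d,c=grab(n);Q=cloud(d,c).reshape(-1,3)
    for y in (.003,.2225):
        t=Q[(Q[:,2]>.208)&(Q[:,2]<.26)&(Q[:,0]>.58)&(Q[:,0]<.76)&(abs(Q[:,1]-y)<.05)]
        u=Q[(Q[:,2]>.155)&(Q[:,2]<.18)&(Q[:,0]>.6)&(Q[:,0]<.69)&(abs(Q[:,1]-y)<.045)]
        print(n,'tab',len(t),t.mean(0).round(4),'bail z.155-.18',len(u),u.mean(0).round(4) if len(u) else '')
    return p,d,c
E
python3 - <<'E'
from bk import *
s,R,a=tool();print(s['tcp_pos'],a,s['clock'],s['joints'][5]);hung();hung('top')
p,d,c=grab('wrist');pp=np.vstack([p]);save(pp[100:400,170:470],'w11.png',1.8)
E
```

```text
[ 0.64945056 -0.23482733  0.23149798] 1.5322112508100947 40.7333 -1.9590385815697104
side tab 94 [0.6808 0.0024 0.229 ] bail z.155-.18 23 [0.6719 0.0152 0.169 ]
side tab 113 [0.6571 0.2233 0.2308] bail z.155-.18 37 [0.6577 0.2298 0.17  ]
top tab 79 [0.6879 0.0013 0.2283] bail z.155-.18 25 [ 0.6697 -0.0012  0.1691]
top tab 58 [0.6589 0.2213 0.232 ] bail z.155-.18 18 [0.6603 0.2226 0.1699]
```

View pics/w11.png

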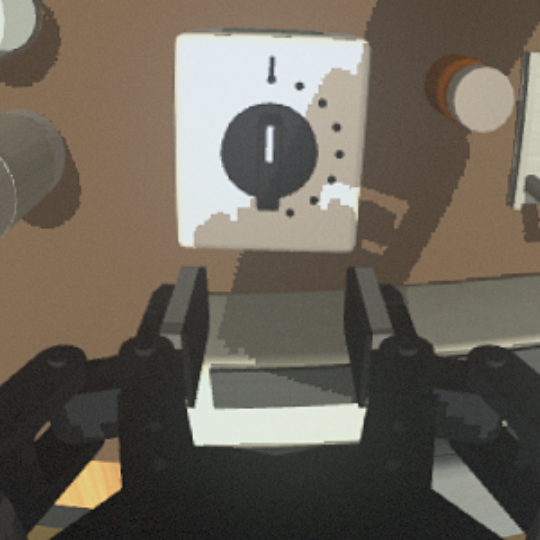

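The pointer is on the long tick (crop 270,70), so the dial is at setting 0. I'll grip the bar and turn it 2.0 rad clockwise.

Emit:
drive_tool([
  [0,0,-2],
  [0,0,-5],
  [0,0,-8],
  [0,0,-11],
  [0,0,-13],
  [0,0,-14.2],
  [0,0,-14.5],
  [0,0,-14.5],
  [0,0,-14.5],
  [0,0,-14.5],
  [0,0,-14.5],
  [0,0,-14.5],
  [0,0,-14.5],
  [0,0,-14.5],
  [0,0,-14.5],
  [0,0,-14.5],
  [0,0,-14.5],
  [0,0,-14.5],
], grip=[4,4,4,4,4,4,4,4,4,1,0.5,0.5,0.5,0.5,0.5,0.5,0.5,0.5], roll=[0,0,0,0,0,0,0,0,0,0,0,0,0,0,0,0,0,0], squeeze=40)

```text
clock: 42.38
tcp_pos: [0.6508, -0.2377, 0.0892]
eef_rot: [-1.179, 1.228, 1.182]
force: [0.1, -5.9, 1.7]
finger_gap: 0.0111
```

Emit:
drive_tool([
  [0,0,0],
  [0,0,0],
  [0,0,0],
  [0,0,0],
  [0,0,0],
  [0,0,0],
  [0,0,0],
  [0,0,0],
  [0,0,0],
  [0,0,0],
  [0,0,0],
  [0,0,0],
  [0,0,0],
  [0,0,0],
  [0,0,0],
  [0,0,0],
  [0,0,0],
  [0,0,0],
  [0,0,0],
  [0,0,0],
], grip=[0.5,0.5,0.5,0.5,0.5,0.5,0.5,0.5,0.5,0.5,0.5,0.5,0.5,0.5,0.5,0.5,0.5,0.5,0.5,0.5], roll=[-0.11,-0.22,-0.33,-0.44,-0.55,-0.66,-0.77,-0.88,-0.99,-1.1,-1.21,-1.32,-1.43,-1.54,-1.65,-1.76,-1.87,-1.96,-2.02,-2.02])

```text
clock: 44.05
tcp_pos: [0.6483, -0.2396, 0.0893]
eef_rot: [0.382, 1.54, -0.387]
force: [-7.8, -4.8, 0.8]
finger_gap: 0.0107
```

Emit:
drive_tool([
  [0,0,0],
  [0,0,0],
  [0,0,0],
  [0,0,0],
  [0,0,0],
  [0,0,2],
  [0,0,5],
  [0,0,8],
  [0,0,11],
  [0,0,14],
  [-3,-1,15],
  [-6,-2,15],
  [-9,-3,15],
  [-13,-4,15],
  [-16,-5,15],
  [-16,-5,15],
], grip=[1.5,2.5,3.5,4,4,4,4,4,4,4,4,4,4,4,4,4], roll=[0,0,0,0,0,0,0,0,0,0,0,0,0,0,0,0])

```text
clock: 45.38
tcp_pos: [0.4845, -0.2906, 0.2394]
eef_rot: [0.384, 1.54, -0.39]
force: [0.4, -0.4, -0.0]
finger_gap: 0.04
```

```bash
python3 - <<'E'
from bk import *
s,R,a=tool();print(s['tcp_pos'],a,s['clock'],s['joints'][5])
p,d,c=hung('top');W=cloud(d,c);q=W[(W[...,2]>.095)&(W[...,2]<.118)&(abs(W[...,0]-.65)<.04)&(abs(W[...,1]+.235)<.04)];print('knob',len(q),pca(q))
p,d,c=hung('side');W=cloud(d,c);q=W[(W[...,2]>.095)&(W[...,2]<.118)&(abs(W[...,0]-.65)<.04)&(abs(W[...,1]+.235)<.04)];print('knob',len(q),pca(q))
reel(W,.14,.28);reel(W,-.04,.1)
np.savez('sidef.npz',p=p);save(p[110:230,200:320],'s12.png',4.5)
E
```

```text
[ 0.48445024 -0.29058635  0.2394173 ] -0.4933904854788027 45.3833 -0.13841501411063656
top tab 53 [0.6763 0.0016 0.2323] bail z.155-.18 18 [0.6792 0.0045 0.1724]
top tab 58 [0.6591 0.2215 0.2324] bail z.155-.18 16 [0.6602 0.2185 0.1696]
knob 64 (array([ 0.64979125, -0.23456967]), np.float64(1.0337609415166251))
side tab 89 [0.6774 0.0027 0.2302] bail z.155-.18 25 [0.6751 0.0228 0.1698]
side tab 115 [0.657  0.2234 0.2307] bail z.155-.18 35 [0.6578 0.2298 0.1694]
knob 67 (array([ 0.64745649, -0.23499966]), np.float64(1.0513854198545074))
reel n 1850 y@.46 0.2109 slope 0.0021 zoff 0.0014 x 0.401..0.516 res 0.0008481056638153066
reel n 1100 y@.46 0.0207 slope 0.0107 zoff 0.0017 x 0.412..0.505 res 0.0010271232354086834
```

View pics/s12.png

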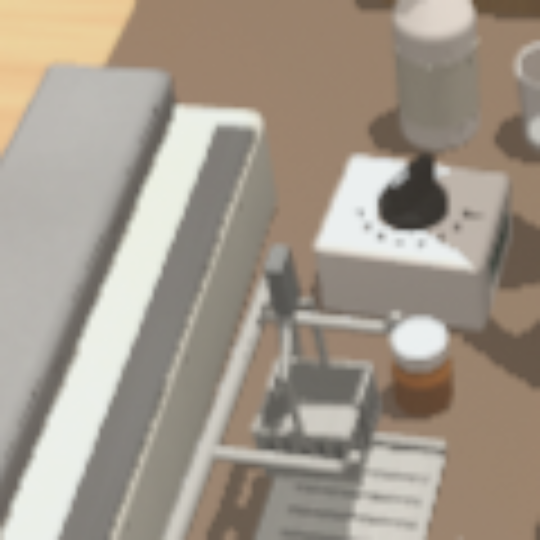

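The dial turned about 2.05 rad, which is setting 5, and the reels haven't moved. The knocked basket still hangs on hook 0, about 23 mm along the hook from its place. That's roughly 25 mm in 3D against a limit of 32 mm. I'll let the swing die out, check once more and hand in.

Emit:
drive_tool([
  [0,0,0],
  [0,0,0],
  [0,0,0],
  [0,0,0],
  [0,0,0],
  [0,0,0],
  [0,0,0],
  [0,0,0],
  [0,0,0],
  [0,0,0],
  [0,0,0],
  [0,0,0],
  [0,0,0],
  [0,0,0],
  [0,0,0],
  [0,0,0],
  [0,0,0],
  [0,0,0],
  [0,0,0],
  [0,0,0],
], grip=[4,4,4,4,4,4,4,4,4,4,4,4,4,4,4,4,4,4,4,4], roll=[0,0,0,0,0,0,0,0,0,0,0,0,0,0,0,0,0,0,0,0])

```text
clock: 47.15
tcp_pos: [0.4878, -0.2899, 0.2398]
eef_rot: [0.383, 1.538, -0.388]
force: [-0.7, 0.5, -0.6]
finger_gap: 0.0401
```

```bash
python3 - <<'E'
from bk import *
for n in('top','side'):
    p,d,c=hung(n);W=cloud(d,c);Q=W.reshape(-1,3)
    h=Q[(abs(Q[:,1]-.003)<.04)&(Q[:,2]>.182)&(Q[:,2]<.203)&(Q[:,0]>.58)&(Q[:,0]<.73)]
    print('hook0 bar+rail x',h[:,0].min(),h[:,0].max())
    # peak-near wires: sloping parts off the bar
    k=h[(abs(h[:,1]-.0035)>.007)&(abs(h[:,1]-.0035)<.02)&(h[:,0]<.69)];print('wire near peak',len(k),k.mean(0) if len(k) else '')
    reel(W,.14,.28);reel(W,-.04,.1)
E
```

```text
top tab 43 [0.6719 0.0021 0.2333] bail z.155-.18 15 [0.6814 0.0045 0.1734]
top tab 59 [0.659  0.2214 0.2322] bail z.155-.18 18 [0.6598 0.2224 0.1713]
hook0 bar+rail x 0.6117382703977736 0.706765595434522
wire near peak 10 [0.67958174 0.00670006 0.18761441]
reel n 1149 y@.46 0.2152 slope 0.0004 zoff -0.0002 x 0.401..0.519 res 0.0017736204304824726
reel n 902 y@.46 0.0251 slope 0.0084 zoff -0.0002 x 0.413..0.507 res 0.001671662328136328
side tab 75 [0.6713 0.0044 0.2306] bail z.155-.18 18 [0.6799 0.0173 0.1684]
side tab 114 [0.6571 0.2234 0.2307] bail z.155-.18 32 [0.6574 0.2281 0.1689]
hook0 bar+rail x 0.6078488103928066 0.7044181338729995
wire near peak 18 [0.67596555 0.01069068 0.19049833]
reel n 1850 y@.46 0.2110 slope 0.0043 zoff 0.0014 x 0.401..0.516 res 0.0008314995034540522
reel n 1099 y@.46 0.0207 slope 0.0032 zoff 0.0018 x 0.412..0.505 res 0.000975035905280093
```

```bash
python3 -c "
from h import *
print(job_done())"
```

```text
the job is handed in; nothing more can be done
None
```

I finished all three steps and handed the job in at about 47 s of the 208 s. The hand-in gave no verdict.

- **Baskets:** Only two were on the bench. Both hang by their bails, one on hook 0 and one on hook 2.
- **Knocked basket:** While I was rolling the reels, the basket on hook 0 was knocked and swung along its hook. At the last check its peak was about 22–23 mm from the hanging place, or about 25 mm in 3D against the 32 mm limit. It was still swinging slightly, with a tilt of about 0.15 rad. I judged the margin sufficient and did not re-seat it.
- **Reels:** The wide reel rests on the far line and the narrow one on the near line. Both cameras put each axis within about 2 mm of its line and within about 0.03 rad of square.
- **Dial:** It was at setting 0 and I turned it clockwise. The bar direction, measured before and after, shows a turn of about 2.05 rad, which matches setting 5 (2.0 rad).
- **Everything else:** At hand-in the arm was raised clear of everything. I saw no bystander move in the pictures, though I did not measure their positions.

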